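# Shut the red air valve under the sliding cover

### The arm

A 6-joint arm with a two-finger parallel gripper is mounted at the origin on a cart in front of the work surface, level with it; the furniture and walls round the work are solid. World frame = base frame: x ahead of the robot, y to its left, z up, the work surface at z = 0. Lengths are in m, angles in degrees, forces in N, time in s.
With the tool pointing down it reaches from about 0.3 to 0.75 m from the base axis. Payload 8.5 kg.
Tool frame: the origin (TCP) lies on the centre line of the jaws, within the pads' length; the fingertips stand 17 mm ahead of it and the grasp point (between the pads) lies 2 mm behind it; z points along the fingers, y is the direction in which the jaws open and shut (so a half turn about z gives the same grasp; the last joint's range is limited). The gripper opens to 85 mm and grips with 20 to 120 N. Pads are 22 mm wide; open, the fingers measure 114 mm over their backs; the gripper's body (76 mm by 85 mm) begins 54 mm behind the grasp point. The pads swing forward as they close: fully open they stand 13 mm farther back than shut.
Start: joints at [59.513, 21.807, 74.336, -0, 83.858, -12.336], TCP at [0.171, 0.523, 0.22] pointing down, gripper open.
Joint ranges: [-178.18, 178.18], [-50.72, 133.34], [12.68, 142.11], [-81.47, 261.47], [9.98, 163.14], [-165.26, 165.26]. Speed limits (degrees/s): [136.94, 136.94, 180, 180, 180, 180].

### API

Orientations are given as a 3x3 rotation matrix whose columns are the frame's x, y, z axes.
In Python, from rig import env, imaging, close_job gives the robot as it stands.
- The arm moves only by the tool step_arm, never from a script. Its argument "steps" is one flat list of numbers, 7 for each row, row after row: the opening, from 0 (shut) to 1 (fully open), then the shift along the tool's x, y, z as a fraction of full scale, then the turn, a rotation vector about the tool's x, y, z as a fraction of full scale. A call has 1 to 10 rows; each row is the pose to reach, as a shift and turn from the pose commanded when the call began, along the tool's axes at that moment; what a row does not reach only later rows make up. Full scale, the value 1, is 0.3 m for a shift and 45 degrees for a turn. A row lasts 1/10 s, in which the tool goes at most 50 mm and 8.59 degrees, less where a joint would pass 70% of its speed; a pose out of reach is approached as far as the arm can. A call with a number of a shift or a turn outside -1 to 1 is refused whole. A call with a gripper value outside its range is refused whole. The fingers move at their own pace and stop on an object; "grip_force" is the grip in N (left out, the last holds). Time passes only in rows, so rows that repeat a pose let the fingers close. It gives the time, the measured TCP pose, the force and the opening at its end, in the units of the state.
- env.observe(): the state, without advancing time (a new reading comes with each control period).
- imaging.get_image(name): name is "side" or "top"; returns (picture, depth): 400x640x3 uint8, blue, green, red; 400x640 float32, m along the optical axis (not along the pixel's ray), 0 where there is no reading.
- imaging.get_calibration(name): a dict with "camera_matrix" (3x3 intrinsics, pixels), "k1" (the pictures are not rectified: a ray, as slopes to the right and down, at radius r is drawn at 1 + k1 r^2 times it, then the intrinsics apply), "world_from_camera" (4x4, takes a point from camera to world coordinates). Camera axes: x right, y down, z forward; pixel columns grow to the right and rows downward; lengths in m; the calibration is good to about 2 mm. A picture is of the moment at which its call begins. get_calibration takes no time and is no camera call.
- close_job(): hands the job in, once; it reports no verdict.
Trained networks look in the newest picture that a camera, given by its name, has taken for a name from the list of things; names that differ only in an ending like _2 or _b are one class to them, and where a whole thing is asked for, a point or a joint stands for the part that bears it (a point fixed in the world has none). Each returns a list of dicts, best first, with "score" (0 to 1); they miss things now and then, are a little off and sometimes report something else, mostly with a low value. They report only what shows in the picture. A call takes as long as a camera call.
- imaging.spot_in(camera, target): "pixel" ([column, row] in pixels, amid what is visible of it).
- imaging.regions_of(camera, target): "mask" (400x640 bool, what is visible of it) and "pixel" ([column, row] in pixels, amid what is visible of it).
- imaging.pinpoint(camera, target): "pixel" ([column, row] in pixels: a listed point, or the origin of a listed thing).
The state is a dict: "time_s": time; "q": joint angles; "qvel": joint speeds; "joint_efforts": joint torques, N m; "position": TCP position; "tool_rot": TCP orientation; "ft_force": force on the tool from outside, world axes, zero at the start; "wrist_torque": the same for the moment, N m; "grip_width": finger opening in m.
Only numpy, scipy, OpenCV 4.12 (cv2) and the standard library are available. Lean on these libraries where they do the work, as an engineer would, in place of code of your own. Each camera call takes 0.05 s, during which the arm holds its last target.

### The job

The air to this bench has to be shut off: push the box's sliding cover all the way open by its yellow ridge, then push the red valve handle clockwise until it is fully shut, and leave the cover open. Push with the fingertips only, without pinching the ridge or the handle. Leave the blue handle and the loose parts standing round the box where they are.

Things in the scene. Friction and masses are not known exactly. Their poses are not given: they have to be found in the camera images.
- air_box: Grey fixed box, 280 (x) x 228 (y) x 84 mm over its two side rails. Origin: centre of its underside, on the worktop; x: the way the cover opens, y: left of that, z up. Its -x half is the open-topped valve bay (inside x -136 to -5, y -110 to 110, rim at z 78 mm); the other half is closed and the open cover lies over it. Two nipples stick out 22 mm low on the -x wall.
- cover (a joint): Travel (m) of the aluminium cover plate (135 x 216 x 4 mm, top at z 82 mm) along the box's +x: 0 closed over the bay, 0.125 fully open at its stop. Starts at 0 to 0.03. Some 1.5 N of friction; stays where it is left. A yellow ridge stands on it.
- ridge (a point): The cover's yellow ridge. The face to push on looks to the box's -x, 8 mm from the origin. Ridge 16 (x) x 70 (y) x 20 mm high, top at z 102 mm. Origin: middle of the ridge's thickness and length, at its foot on the cover (z 82 mm). Axes as the box. Moves with the cover; at cover = 0 it is at x -102.5, y 0 mm of the box.
- red_handle (a joint): Angle (rad) of the red lever about its upright pivot, growing clockwise seen from above: 0 open (lever points to the box's -x, along its pipe), 1.571 shut at its stop (points to the box's +y, across the pipe). Starts at 0 to 0.25; stays where it is left. Turning takes 0.1 N m, some 2.5 N at 40 mm from the pivot.
- red_valve: Fixed brass valve on a pipe along the box's x, below the red lever; pipe's top at z 36, valve body's at 41 mm. Origin: on the lever's pivot axis, at worktop height; axes as the box. It stands at x -35 and y +35 or -55 mm of the box; the blue valve has the other place.
- red_lever (a point): The red lever: 14 mm thick, from 8 to 56 mm from the pivot, z 44 to 64 mm (14 mm below the bay's rim); hub radius 10.5 mm, its screw up to z 66. Origin: on the pivot axis at worktop height. Turns with the lever, which points along its -x; the pushing face is at y -7 mm, shutting moves it toward its +y.
- blue_handle (a joint): Angle (rad) of the blue lever, alike in size and motion to the red one. Starts at 0 to 0.25; must stay where it is.
- blue_tip (a point): End of the blue lever, 56 mm from its pivot, at its top, z 64 mm.
- transformer: Loose small transformer with yellow tape, 31 x 43 x 29 mm, in front of the box on its -x side. Origin: centre of its underside. A bystander.
- toroid: Loose yellow ring coil, 30 x 34 x 9 mm, in front of the box on its -x side. Origin: centre of its underside. A bystander.
- bobbin: Loose black coil bobbin with copper winding, 22 x 27 x 32 mm, in front of the box on its -x side. Origin: centre of its underside. A bystander.

How it is judged:
By the outcome, as a careful person would: the job done as asked, in the order asked, and still so for the second after the job is handed in, with the robot touching nothing.
It also fails if it takes over 51 s, if anything falls off the work surface, if the arm or the gripper's body presses on something with over 40 N, if the wrist force passes 120 N, or if a joint passes its speed limit or range.

## Working session

There is one attempt and no reset: what is moved stays moved. The work goes in short steps, Python scripts to look and compute and a tool call to move; the robot and the scene stay as the last step left them, time stands still between calls to the robot, and variables do not carry over. Pictures are saved under pics/ and viewed, and the job is handed in when it is done.

Besides the shell and the picture viewer there is one more tool, called after "Call:" as name(argument=value, ...), one argument or row to a line, values as JSON. step_arm: Moves the arm, as the interface text tells. Shift numbers are shares of 0.3 m and turn numbers shares of 45 degrees, none past 1 either way. Its arguments: {"type":"object","properties":{"steps":{"type":"array","items":{"type":"number"}},"grip_force":{"type":"number"}},"required":["steps"]}

```bash
mkdir -p pics; ls; python3 - <<'E'
from rig import env, imaging
import cv2, numpy as np
s=env.observe()
for k in s: print(k, np.round(s[k],4).tolist())
for n in ("side","top"):
    p,d=imaging.get_image(n); cv2.imwrite(f"pics/{n}0.png",p); np.save(f"pics/{n}0.npy",d)
    c=imaging.get_calibration(n); print(n,{k:np.round(v,4).tolist() for k,v in c.items()})
E
```

```text
pics
time_s 0.0
q [59.5112, 21.8427, 74.3851, 0.0007, 83.8555, -12.3366]
qvel [-0.0117, -0.0245, -0.0206, -0.0157, -0.0396, 0.0227]
joint_efforts [0.0008, -44.8464, -23.1277, -0.0001, 0.0048, 0.0001]
position [0.1712, 0.5224, 0.2195]
tool_rot [[-0.9502, 0.3115, -0.0007], [0.3115, 0.9502, -0.0012], [0.0003, -0.0014, -1.0]]
ft_force [-0.2017, 0.1704, 0.7102]
wrist_torque [-0.0204, -0.0195, 0.005]
grip_width 0.0854
side {'camera_matrix': [[410.8335, 0.0, 318.1111], [0.0, 410.8335, 199.8726], [0.0, 0.0, 1.0]], 'k1': -0.0855, 'world_from_camera': [[0.9996, 0.0284, -0.0077, 0.4525], [0.0197, -0.4523, 0.8916, -1.0441], [0.0219, -0.8914, -0.4527, 0.4711], [0.0, 0.0, 0.0, 1.0]]}
top {'camera_matrix': [[416.6129, 0.0, 323.6704], [0.0, 416.6129, 211.549], [0.0, 0.0, 1.0]], 'k1': -0.0656, 'world_from_camera': [[-0.0129, -0.9988, 0.0463, 0.4104], [-0.9995, 0.0115, -0.0302, -0.2903], [0.0296, -0.0466, -0.9985, 0.9264], [0.0, 0.0, 0.0, 1.0]]}
```

View pics/side0.png

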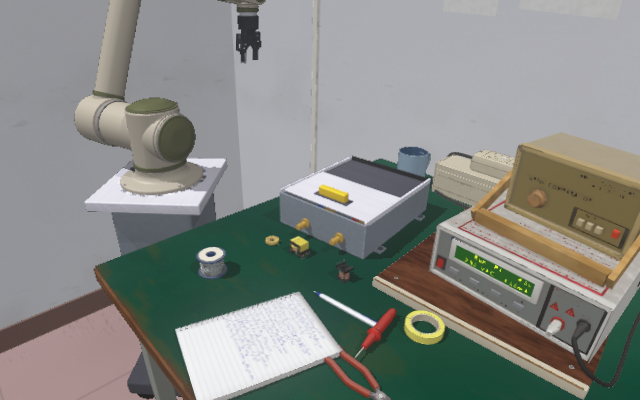

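View pics/top0.png

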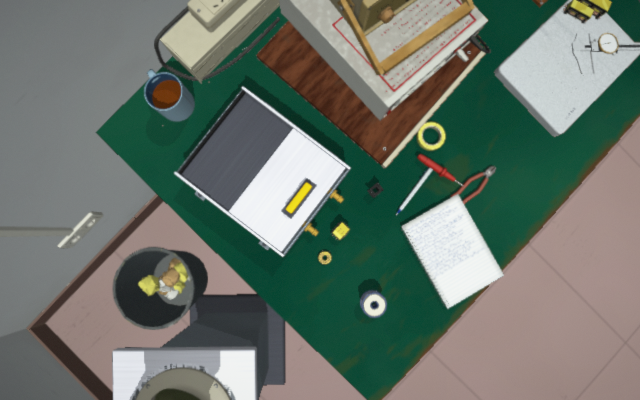

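```bash
cat > h.py <<'E'
import numpy as np, cv2
from rig import env, imaging
def ray(cam,px):
    c=imaging.get_calibration(cam);K=c["camera_matrix"];k=c["k1"]
    px=np.atleast_2d(np.asarray(px,float))
    n=cv2.undistortPoints(px.reshape(-1,1,2),np.array(K),np.array([k,0,0,0,0.])).reshape(-1,2)
    return np.c_[n,np.ones(len(n))],np.array(c["world_from_camera"])
def atz(cam,px,z):
    r,T=ray(cam,px); d=r@T[:3,:3].T; o=T[:3,3]
    return o+d*((z-o[2])/d[:,2])[:,None]
def dep(cam,px,D):
    r,T=ray(cam,px); return (r*np.asarray(D)[:,None])@T[:3,:3].T+T[:3,3]
def two(p1,c1,p2,c2):
    A=[];B=[]
    for c,p in((c1,p1),(c2,p2)):
        r,T=ray(c,p);d=T[:3,:3]@r[0];d/=np.linalg.norm(d);P=np.eye(3)-np.outer(d,d);A.append(P);B.append(P@T[:3,3])
    x=np.linalg.lstsq(np.vstack(A),np.hstack(B),rcond=None)[0]
    return x
def proj(cam,X):
    c=imaging.get_calibration(cam);T=np.linalg.inv(np.array(c["world_from_camera"]))
    X=np.atleast_2d(X)@T[:3,:3].T+T[:3,3]
    return cv2.projectPoints(X,np.zeros(3),np.zeros(3),np.array(c["camera_matrix"]),np.array([c["k1"],0,0,0,0.]))[0].reshape(-1,2)
E
python3 - <<'E'
from h import *
for n in ("top","side"):
    for t in ("air_box","ridge","cover","transformer","toroid","bobbin","red_lever","blue_tip"):
        for r in imaging.pinpoint(n,t)[:2]: print(n,t,np.round(r["pixel"],1),round(r["score"],2))
    for t in ("air_box","ridge","cover"):
        for r in imaging.regions_of(n,t)[:1]:
            np.save(f"pics/m_{n}_{t}.npy",r["mask"]); print(n,t,r["score"],r["mask"].sum())
            if t!="side":
                rc=cv2.minAreaRect(np.argwhere(r["mask"])[:,::-1].astype(np.float32)); b=cv2.boxPoints(rc)
                print(np.round(b,1).tolist())
                D=np.load(f"pics/{n}0.npy"); ij=np.argwhere(r["mask"]&(D>0)); P=dep(n,ij[:,::-1],D[ij[:,0],ij[:,1]])
                print("z pct",np.round(np.percentile(P[:,2],[5,25,50,75,95]),4), "med",np.round(np.median(P,0),4))
print(env.observe()["time_s"])
E
```

```text
top air_box [268.8 177.6] 0.83
top ridge [299.8 201.8] 0.72Traceback (most recent call last):
  File "<stdin>", line 4, in <module>
ValueError: it knows: air_box, blue_tip, bobbin, red_lever, red_valve, ridge, toroid, transformer
```

```bash
python3 - <<'E'
import cv2
p=cv2.imread("pics/top0.png")[70:280,150:400]; cv2.imwrite("pics/tz.png",cv2.resize(p,None,fx=2.8,fy=2.8,interpolation=cv2.INTER_CUBIC))
p=cv2.imread("pics/side0.png")[140:290,230:450]; cv2.imwrite("pics/sz.png",cv2.resize(p,None,fx=3.5,fy=3.5,interpolation=cv2.INTER_CUBIC))
E
```

```text
(no output)
```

View pics/tz.png

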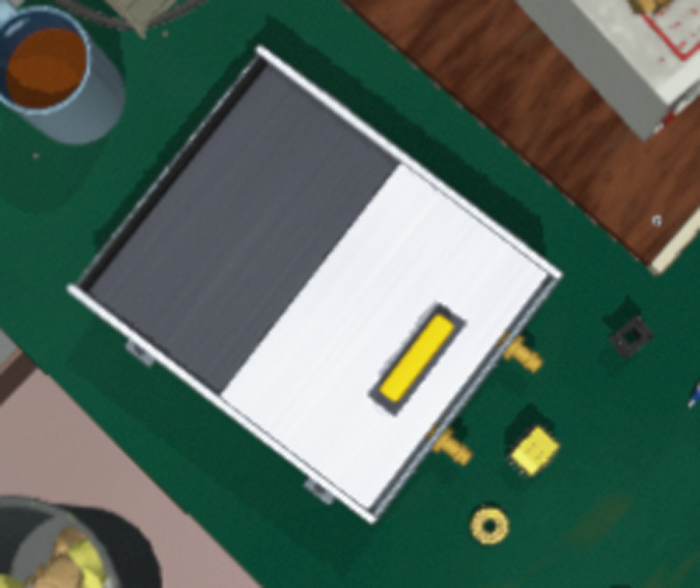

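View pics/sz.png

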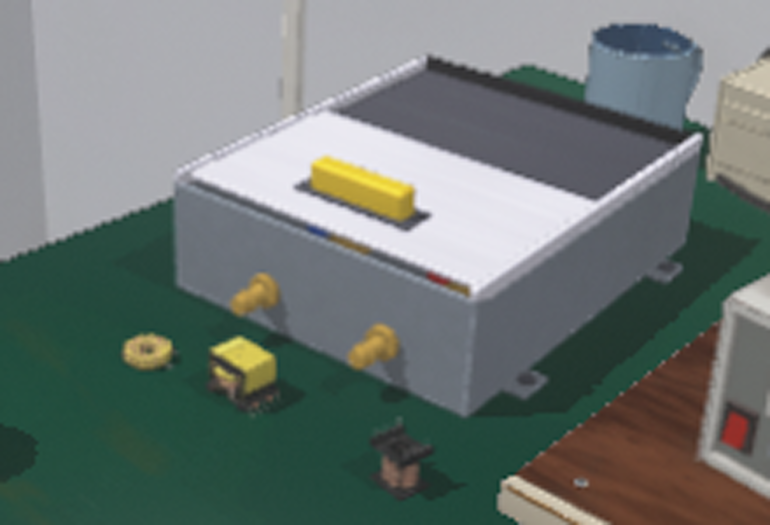

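```bash
python3 - <<'E'
from h import *
z=np.array([[262,48],[72,290],[373,520],[560,274]])/2.8+[150,70]
C=atz("top",z,0.084); print(np.round(C,4).tolist())
BR,BL,FL,FR=C[:,:2]
print([round(float(np.linalg.norm(a-b)),4) for a,b in((BR,BL),(BL,FL),(FL,FR),(FR,BR))])
# procrustes
m=np.array([[140,-114],[140,114],[-140,114],[-140,-114]])/1000
c=C[:,:2].mean(0);U,S,V=np.linalg.svd(m.T@(C[:,:2]-c)); R=(U@V).T
yaw=np.degrees(np.arctan2(R[1,0],R[0,0])); print("c",c,"yaw",yaw,"res",np.round((m@R.T+c-C[:,:2])*1000,1).tolist())
# side: check
w=np.c_[m@R.T+c,np.full(4,.084)]; print("side pred",((proj("side",w)-[230,140])*3.5).round().tolist())
out={}
for n in ("top","side"):
    p,d=imaging.get_image(n)
    for t in ("air_box","ridge","transformer","toroid","bobbin","red_lever","blue_tip"):
        for r in imaging.pinpoint(n,t)[:1]: print(n,t,np.round(r["pixel"],1),round(r["score"],2)); out[n,t]=r["pixel"]
    for t in ("ridge",):
        r=imaging.regions_of(n,t)[0]; ij=np.argwhere(r["mask"]&(d>0)); P=dep(n,ij[:,::-1],d[ij[:,0],ij[:,1]])
        print("ridge depth",np.round(np.median(P,0),4),np.round(np.percentile(P[:,2],[5,50,95]),4))
for t in ("air_box","ridge","transformer","toroid","bobbin"):
    if ("top",t) in out and ("side",t) in out:
        X=two(out["top",t],"top",out["side",t],"side"); print(t,X.round(4),"box",((X[:2]-c)@R).round(4))
print(env.observe()["time_s"])
E
```

```text
[[0.7078, -0.1541, 0.084], [0.53, -0.0162, 0.084], [0.3614, -0.2332, 0.084], [0.5381, -0.3707, 0.084]]
[0.2249, 0.2748, 0.2238, 0.2752]
c [ 0.53431229 -0.19353628] yaw 52.082109179772395 res [[2.5, 0.9], [0.4, 3.2], [-3.0, -0.7], [0.2, -3.4]]
side pred [[702.0, 135.0], [426.0, 53.0], [170.0, 171.0], [477.0, 292.0]]
top air_box [267.4 175.3] 0.71
top ridge [302.9 200.3] 0.56
top transformer [340.  234.9] 0.7
top toroid [323.6 254. ] 0.66
top bobbin [373.9 193.3] 0.65
ridge depth [ 0.495  -0.2408  0.0816] [0.079  0.0816 0.0853]
side air_box [354.9 216.3] 0.88
side ridge [335.1 197. ] 0.96
side transformer [298.6 252. ] 0.87
side toroid [269.5 239.3] 0.59
side bobbin [342.6 275.9] 0.7
side red_lever [341.9 273.7] 0.15
ridge depth [ 0.5009 -0.2578  0.0823] [0.081  0.0823 0.0981]
air_box [ 0.5345 -0.1936 -0.0013] box [ 0.     -0.0002]
ridge [ 0.4768 -0.2741  0.0877] box [-0.0988 -0.0041]
transformer [ 0.4053 -0.3537  0.0012] box [-0.2056  0.0034]
toroid [ 0.3529 -0.3175  0.0064] box [-0.2092  0.0669]
bobbin [ 0.4943 -0.431   0.0034] box [-0.2119 -0.1144]
1.1
```

```bash
python3 - <<'E'
from h import *
from scipy.optimize import least_squares
zt=np.array([[262,48],[72,290],[373,520],[560,274]])/2.8+[150,70]
zs=np.array([[702,135],[428,57],[176,179],[474,298]])/3.5+[230,140]
m=np.array([[140,-114,84],[140,114,84],[-140,114,84],[-140,-114,84]])/1000
def W(p,m):
    a=p[2];R=np.array([[np.cos(a),-np.sin(a),0],[np.sin(a),np.cos(a),0],[0,0,1]]);return m@R.T+[p[0],p[1],0]
f=lambda p:np.r_[(proj("top",W(p,m))-zt).ravel(),(proj("side",W(p,m))-zs).ravel()]
s=least_squares(f,[.534,-.1935,.909],loss="soft_l1"); p=s.x; print(p[:2].round(4),np.degrees(p[2]).round(2)); print(f(p).reshape(-1,2).round(2).tolist())
np.save("box.npy",p)
R=W([0,0,p[2]],np.eye(3)).T[:2,:2]
tob=lambda X:((X[:,:2]-p[:2])@R)
rt=np.array([[440,312],[455,322],[400,403],[382,390]])/2.8+[150,70]
print("ridge top corners box",tob(atz("top",rt,.102)).round(4).tolist())
rs=np.array([[313,160],[330,156],[413,186],[405,192]])/3.5+[230,140]
print("side",tob(atz("side",rs,.102)).round(4).tolist())
print("cover back edge",tob(atz("top",np.array([[400,163],[220,393]])/2.8+[150,70],.082)).round(4).tolist())
E
```

```text
[ 0.5345 -0.1943] 52.0
[[0.08, -1.29], [-1.16, -0.37], [0.65, 1.46], [2.04, -0.04], [0.24, 0.16], [-0.34, -0.95], [-1.72, -2.15], [0.72, -1.44]]
ridge top corners box [[-0.0857, -0.0345], [-0.0985, -0.0353], [-0.1025, 0.034], [-0.0868, 0.0344]]
side [[-0.0975, 0.0339], [-0.086, 0.0298], [-0.0864, -0.0328], [-0.096, -0.0339]]
cover back edge [[0.0058, -0.1057], [0.0065, 0.107]]
```

```bash
cat > plan.py <<'E'
from h import *
from scipy.spatial.transform import Rotation as Ro
b=np.load("box.npy"); C,S=np.cos(b[2]),np.sin(b[2])
def w(x,y,z): return np.array([b[0]+C*x-S*y,b[1]+S*x+C*y,z])
def inbox(P): d=np.asarray(P[:2])-b[:2]; return np.array([C*d[0]+S*d[1],-S*d[0]+C*d[1]])
def down(yaw):
    a=np.radians(yaw);x=np.array([np.cos(a),np.sin(a),0]);z=np.array([0,0,-1.]);return np.c_[x,np.cross(z,x),z]
def rows(g,wp,ref=None):
    """wp: list of (world pos, tool-x yaw); ref (pos,yaw) commanded pose"""
    s=env.observe()
    p0,R0=(np.array(s["position"]),np.array(s["tool_rot"])) if ref is None else (np.array(ref[0]),down(ref[1]))
    print("meas",np.round(s["position"],4),"box",inbox(s["position"]).round(4),"yaw",np.degrees(np.arctan2(s["tool_rot"][1][0],s["tool_rot"][0][0])).round(2),"F",np.round(s["ft_force"],1),"t",s["time_s"])
    for P,y in wp:
        d=R0.T@(P-p0)/.3; r=Ro.from_matrix(R0.T@down(y)).as_rotvec(degrees=True)/45
        print(g,",".join(f"{v:.4f}" for v in np.r_[d,r]))
E
python3 - <<'E'
from plan import *
print(w(-.14,0,.22), w(-.14,0,.106))
rows(0,[(np.array([.33,.35,.22]),150),(np.array([.33,.35,.22]),120)],ref=([.171,.523,.22],161.85))
E
```

```text
[ 0.448265   -0.30465741  0.22      ] [ 0.448265   -0.30465741  0.106     ]
meas [0.1713 0.5226 0.2201] box [0.3414 0.7276] yaw 161.85 F [-0.3 -0.2  0.8] t 1.1
0 -0.6833,-0.3829,0.0000,0.0000,0.0000,0.2633
0 -0.6833,-0.3829,0.0000,0.0000,0.0000,0.9300
```

Call:
step_arm(
  steps=[0,-0.3,-0.18,0,0,0,0.3,0,-0.68,-0.38,0,0,0,0.7,0,-0.68,-0.38,0,0,0,0.93,0,-0.68,-0.38,0,0,0,0.93,0,-0.68,-0.38,0,0,0,0.93,0,-0.68,-0.38,0,0,0,0.93,0,-0.68,-0.38,0,0,0,0.93],
)

```text
time_s: 1.8
position: [0.3299, 0.3504, 0.2202]
tool_rot: [[-0.499, 0.866, -0.0], [0.866, 0.499, 0.0], [0.0, 0.0, -1.0]]
ft_force: [-0.7, -0.0, -0.6]
grip_width: -0.0001
```

```bash
python3 - <<'E'
from plan import *
rows(0,[(np.array([.42,.15,.22]),90),(np.array([.45,.08,.22]),80)])
E
```

```text
meas [0.3299 0.3504 0.2202] box [0.3033 0.4966] yaw 119.96 F [-0.7 -0.  -0.6] t 1.8
0 -0.7287,-0.0736,0.0004,-0.0001,-0.0003,0.6658
0 -0.9808,-0.1035,0.0004,-0.0001,-0.0003,0.8881
```

Call:
step_arm(
  steps=[0,-0.98,-0.1,0,0,0,0.89,0,-0.98,-0.1,0,0,0,0.89,0,-0.98,-0.1,0,0,0,0.89,0,-0.98,-0.1,0,0,0,0.89,0,-0.98,-0.1,0,0,0,0.89,0,-0.98,-0.1,0,0,0,0.89,0,-0.98,-0.1,0,0,0,0.89,0,-0.98,-0.1,0,0,0,0.89],
)

```text
time_s: 2.6
position: [0.4506, 0.0815, 0.22]
tool_rot: [[0.174, 0.985, -0.0], [0.985, -0.174, 0.0], [0.0, -0.0, -1.0]]
ft_force: [0.1, 0.3, -0.4]
grip_width: -0.0001
```

```bash
python3 - <<'E'
from plan import *
rows(0,[(np.array([.44,-.2,.22]),52)])
E
```

```text
meas [0.4506 0.0815 0.22  ] box [0.1658 0.2359] yaw 79.98 F [ 0.1  0.3 -0.4] t 2.6
0 -0.9303,0.1284,-0.0003,-0.0007,-0.0003,0.6218
```

Call:
step_arm(
  steps=[0,-0.93,0.13,0,0,0,0.62,0,-0.93,0.13,0,0,0,0.62,0,-0.93,0.13,0,0,0,0.62,0,-0.93,0.13,0,0,0,0.62,0,-0.93,0.13,0,0,0,0.62,0,-0.93,0.13,0,0,0,0.62,0,-0.93,0.13,0,0,0,0.62],
)

```text
time_s: 3.3
position: [0.4408, -0.2018, 0.2199]
tool_rot: [[0.615, 0.788, -0.0], [0.788, -0.615, -0.0], [-0.0, 0.0, -1.0]]
ft_force: [-0.4, 0.4, -0.3]
grip_width: 0.0003
```

```bash
python3 - <<'E'
from plan import *
rows(0,[(w(-.145,0,.2),52),(w(-.145,0,.125),52)])
E
```

```text
meas [ 0.4408 -0.2018  0.2199] box [-0.0635  0.0692] yaw 52.02 F [-0.4  0.4 -0.3] t 3.3
0 -0.2717,0.2306,0.0664,0.0002,0.0003,0.0005
0 -0.2717,0.2306,0.3164,0.0002,0.0003,0.0005
```

Call:
step_arm(
  steps=[0,-0.272,0.23,0.066,0,0,0,0,-0.272,0.23,0.066,0,0,0,0,-0.272,0.23,0.066,0,0,0,0,-0.272,0.23,0.2,0,0,0,0,-0.272,0.23,0.316,0,0,0,0,-0.272,0.23,0.316,0,0,0,0,-0.272,0.23,0.316,0,0,0],
)

```text
time_s: 4.0
position: [0.4456, -0.3057, 0.1264]
tool_rot: [[0.613, 0.79, 0.0], [0.79, -0.613, 0.0], [0.0, 0.0, -1.0]]
ft_force: [0.4, 0.2, 0.9]
grip_width: 0.0001
```

```bash
python3 - <<'E'
from plan import *
rows(0,[(w(-.145,0,.107),52)])
for n,a in (("top",(150,300,250,400)),("side",(120,280,260,440))):
    p,d=imaging.get_image(n); q=p[a[0]:a[1],a[2]:a[3]]; cv2.imwrite(f"pics/{n}1.png",cv2.resize(q,None,fx=3.7,fy=3.7,interpolation=cv2.INTER_CUBIC))
E
```

```text
meas [ 0.4456 -0.3057  0.1264] box [-0.1424  0.0014] yaw 52.2 F [0.4 0.2 0.9] t 4.0
0 -0.0086,0.0048,0.0645,0.0002,-0.0003,0.0044
```

View pics/side1.png

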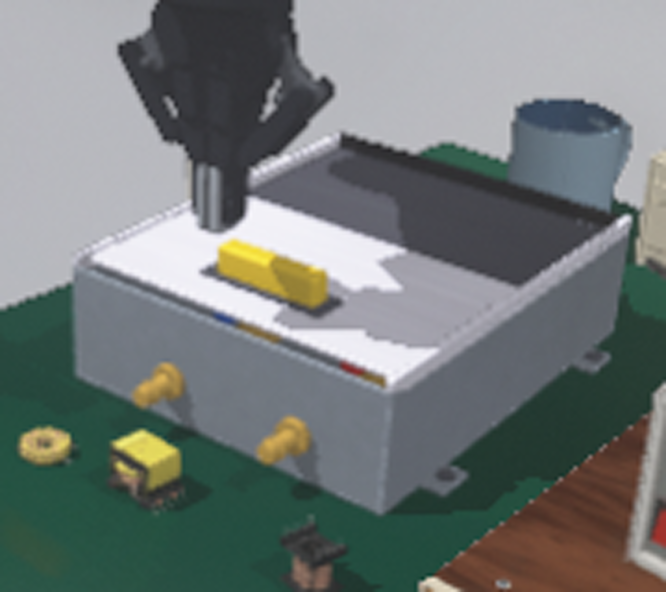

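View pics/top1.png

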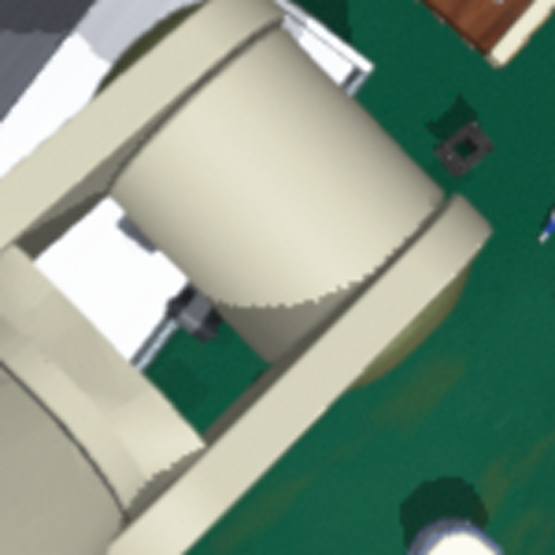

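```bash
python3 - <<'E'
from plan import *
s=env.observe();P=np.array(s["position"])
for dz in (0,.017): print(dz,proj("side",P-[0,0,dz]))
q=proj("side",P-[0,0,.017])
print(inbox(atz("side",[318,181.5],.1094)[0]))
p,d=imaging.get_image("side")
for (u,v) in ((318,176),(314,176),(322,174),(318,168),(318,180)):
    X=dep("side",[[u,v]],[d[v,u]])[0]; print(u,v,X.round(4),inbox(X).round(4))
E
```

```text
0 [[318.30906348 186.06371404]]
0.017 [[318.1209947  193.77809095]]
[-0.095464    0.03972559]
318 176 [ 0.4449 -0.3177  0.1539] [-0.1524 -0.0053]
314 176 [ 0.4371 -0.3151  0.1525] [-0.1551  0.0024]
322 174 [ 0.4525 -0.3182  0.1585] [-0.1481 -0.0116]
318 168 [ 0.4445 -0.3179  0.1706] [-0.1527 -0.0052]
318 180 [ 0.4451 -0.3206  0.1467] [-0.1545 -0.0073]
```

```bash
python3 - <<'E'
from plan import *
s=env.observe();print(s["position"],s["time_s"])
p,d=imaging.get_image("side")
q=p[130:215,275:375].copy(); q=cv2.resize(q,None,fx=7,fy=7,interpolation=cv2.INTER_NEAREST); cv2.imwrite("pics/side2.png",q)
for v in range(160,206,2):
    X=dep("side",[[318,v]],[d[v,318]])[0]; print(v,p[v,318],d[v,318].round(4),X.round(3))
E
```

```text
[ 0.44562818 -0.30709683  0.127389  ] 4.15
160 [64 59 58] 0.7745 [ 0.444 -0.319  0.188]
162 [65 59 59] 0.7738 [ 0.444 -0.322  0.184]
164 [65 59 58] 0.7771 [ 0.444 -0.321  0.18 ]
166 [126 119 116] 0.7818 [ 0.444 -0.318  0.175]
168 [138 131 128] 0.7821 [ 0.445 -0.319  0.171]
170 [139 131 128] 0.7845 [ 0.445 -0.319  0.167]
172 [138 131 127] 0.7874 [ 0.445 -0.318  0.162]
174 [137 130 127] 0.7882 [ 0.445 -0.319  0.159]
176 [139 131 128] 0.7911 [ 0.445 -0.318  0.154]
178 [133 126 123] 0.7903 [ 0.445 -0.32   0.151]
180 [132 124 121] 0.7927 [ 0.445 -0.32   0.146]
182 [130 123 121] 0.7939 [ 0.445 -0.321  0.143]
184 [245 238 238] 0.9267 [ 0.444 -0.202  0.084]
186 [234 234 238] 0.9194 [ 0.444 -0.21   0.083]
188 [222 226 230] 0.908 [ 0.444 -0.223  0.083]
190 [183 197 206] 0.897 [ 0.445 -0.235  0.084]
192 [ 89 115 125] 0.8891 [ 0.445 -0.244  0.084]
194 [110 103 103] 0.8806 [ 0.445 -0.253  0.084]
196 [235 226 227] 0.8751 [ 0.445 -0.26   0.082]
198 [246 240 240] 0.8656 [ 0.445 -0.271  0.083]
200 [247 240 242] 0.8601 [ 0.446 -0.277  0.082]
202 [242 236 237] 0.8522 [ 0.446 -0.286  0.081]
204 [144 116 109] 0.9125 [ 0.445 -0.235  0.05 ]
```

View pics/side2.png

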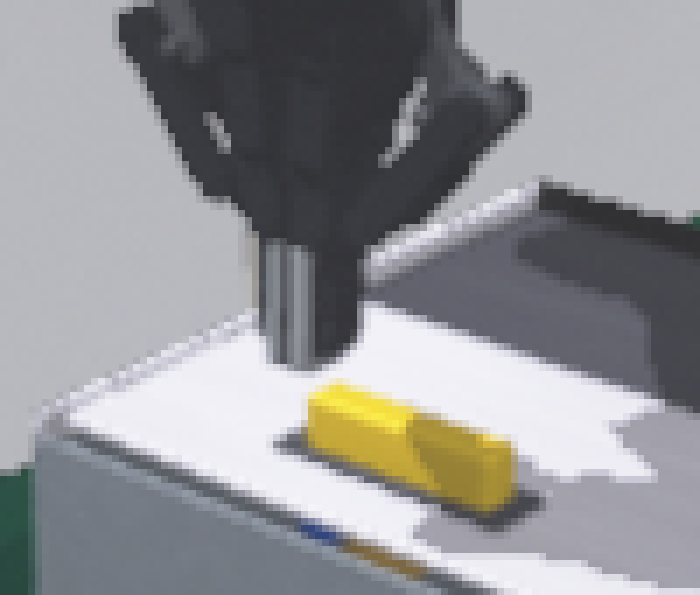

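```bash
python3 - <<'E'
from plan import *
p=cv2.imread("pics/side0.png");d=np.load("pics/side0.npy")
print("tcp/tip/opentip",[proj("side",np.array([.1712,.5224,z])).round(1).tolist() for z in (.2195,.2025,.2155)])
q=cv2.resize(p[0:90,205:305],None,fx=7,fy=7,interpolation=cv2.INTER_NEAREST); cv2.imwrite("pics/s0z.png",q)
for u in (243,246,249,252,254):
  for v in range(40,66,4):
    X=dep("side",[[u,v]],[d[v,u]])[0]; print(u,v,p[v,u],X.round(3))
s=env.observe()
q=np.radians(s["q"]);print(np.round(s["q"],2),np.round(s["joint_efforts"],1))
E
```

```text
tcp/tip/opentip [[[249.5, 67.7]], [[249.7, 72.4]], [[249.5, 68.8]]]
243 40 [53 49 49] [0.164 0.462 0.324]
243 44 [59 56 55] [0.164 0.456 0.311]
243 48 [91 87 87] [0.165 0.445 0.299]
243 52 [52 49 49] [0.161 0.466 0.283]
243 56 [56 53 51] [0.16  0.466 0.269]
243 60 [54 51 50] [0.159 0.468 0.255]
243 64 [175 170 169] [0.1   0.767 0.196]
246 40 [52 49 48] [0.168 0.494 0.321]
246 44 [85 79 78] [0.169 0.484 0.308]
246 48 [52 48 47] [0.17  0.476 0.296]
246 52 [120 116 115] [0.169 0.478 0.282]
246 56 [142 136 134] [0.168 0.481 0.267]
246 60 [147 142 140] [0.169 0.473 0.254]
246 64 [176 171 170] [0.117 0.744 0.199]
249 40 [54 51 49] [0.18  0.487 0.322]
249 44 [54 51 50] [0.179 0.488 0.308]
249 48 [175 169 169] [0.135 0.734 0.266]
249 52 [175 171 169] [0.135 0.731 0.25 ]
249 56 [176 171 169] [0.132 0.741 0.233]
249 60 [176 172 170] [0.134 0.725 0.219]
249 64 [176 171 169] [0.133 0.727 0.202]
252 40 [52 49 48] [0.184 0.524 0.318]
252 44 [53 50 49] [0.184 0.523 0.305]
252 48 [99 96 95] [0.176 0.566 0.286]
252 52 [136 132 131] [0.149 0.721 0.252]
252 56 [132 128 127] [0.174 0.572 0.256]
252 60 [171 166 164] [0.148 0.717 0.22 ]
252 64 [175 171 170] [0.148 0.715 0.204]
254 40 [51 48 47] [0.19  0.535 0.318]
254 44 [51 49 48] [0.186 0.556 0.301]
254 48 [54 51 50] [0.183 0.572 0.285]
254 52 [59 56 55] [0.185 0.558 0.272]
254 56 [58 55 56] [0.182 0.568 0.256]
254 60 [168 164 162] [0.158 0.709 0.221]
254 64 [176 171 170] [0.158 0.703 0.206]
[-47.14  25.79  84.42   0.    69.6   -9.24] [  0.2 -45.3 -20.1   0.    0.    0. ]
```

View pics/s0z.png

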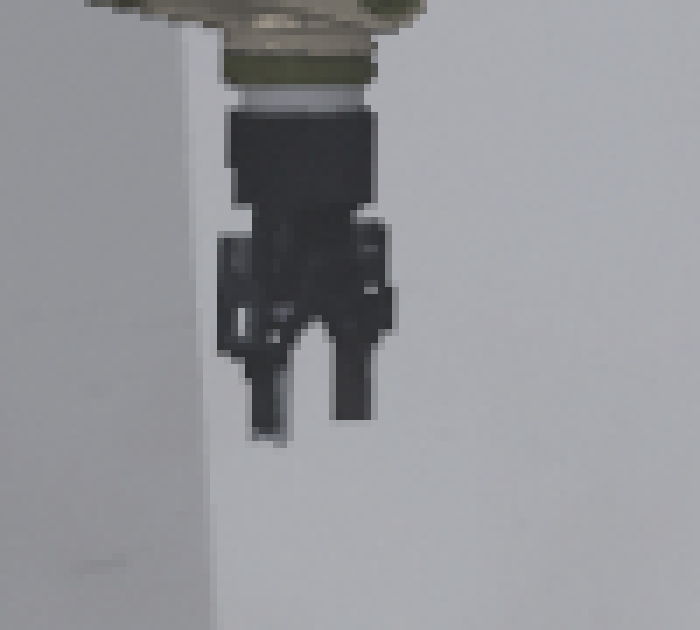

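```bash
python3 - <<'E'
from plan import *
rows(0,[(w(-.125,0,.107),52)])
E
```

```text
meas [ 0.4454 -0.3072  0.1272] box [-0.1438  0.0007] yaw 52.1 F [ 0.4 -0.5  0.3] t 4.2
0 0.0625,0.0021,0.0672,0.0041,0.0006,0.0022
```

Call:
step_arm(
  steps=[0,0.06,0,0.03,0,0,0,0,0.06,0,0.06,0,0,0,0,0.06,0,0.06,0,0,0,0,0.06,0,0.06,0,0,0],
)

```text
time_s: 4.6
position: [0.4556, -0.2934, 0.1077]
tool_rot: [[0.615, 0.788, 0.0], [0.788, -0.615, -0.0], [-0.0, 0.0, -1.0]]
ft_force: [0.1, -0.4, -0.4]
grip_width: 0.0002
```

```bash
python3 - <<'E'
from plan import *
rows(0,[(w(-.125,0,.107),52)])
p,d=imaging.get_image("side")
q=p[130:215,275:375].copy(); q=cv2.resize(q,None,fx=7,fy=7,interpolation=cv2.INTER_NEAREST); cv2.imwrite("pics/side3.png",q)
c=int(round(proj("side",env.observe()["position"])[0,0]))
for v in range(176,200,2):
    X=dep("side",[[c,v]],[d[v,c]])[0]; print(v,p[v,c],X.round(3))
E
```

```text
meas [ 0.4556 -0.2934  0.1077] box [-0.1266  0.0012] yaw 52.04 F [ 0.1 -0.4 -0.4] t 4.6
0 0.0055,0.0038,0.0023,0.0005,0.0003,0.0009
176 [138 131 128] [ 0.455 -0.308  0.15 ]
178 [138 131 127] [ 0.455 -0.305  0.144]
180 [137 130 127] [ 0.455 -0.306  0.14 ]
182 [138 130 127] [ 0.455 -0.307  0.137]
184 [128 121 118] [ 0.455 -0.306  0.132]
186 [125 117 116] [ 0.455 -0.307  0.128]
188 [131 124 122] [ 0.455 -0.305  0.123]
190 [ 65 164 189] [ 0.456 -0.257  0.095]
192 [ 57 170 198] [ 0.456 -0.254  0.089]
194 [ 60 158 184] [ 0.456 -0.255  0.085]
196 [110 101 101] [ 0.456 -0.263  0.084]
198 [233 225 225] [ 0.456 -0.267  0.081]
```

View pics/side3.png

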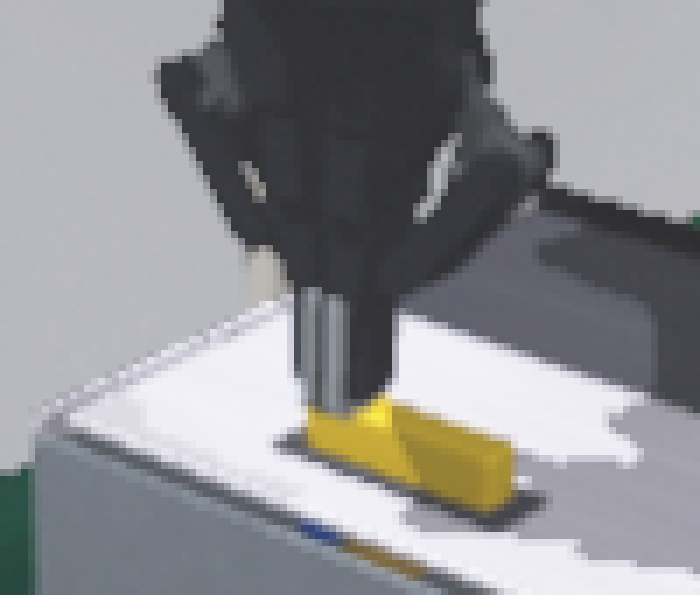

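Call:
step_arm(
  steps=[0,0,0,0.01,0,0,0,0,0,0,0.02,0,0,0,0,0,0,0.03,0,0,0,0,0,0,0.03,0,0,0],
)

```text
time_s: 5.05
position: [0.4555, -0.2929, 0.0979]
tool_rot: [[0.615, 0.788, -0.001], [0.788, -0.615, 0.001], [0.0, -0.001, -1.0]]
ft_force: [-1.2, 0.6, -0.5]
grip_width: -0.0001
```

Call:
step_arm(
  steps=[0,0,0,0.005,0,0,0,0,0,0,0.01,0,0,0],
)

```text
time_s: 5.25
position: [0.4557, -0.293, 0.0953]
tool_rot: [[0.615, 0.789, 0.0], [0.789, -0.615, -0.0], [-0.0, 0.0, -1.0]]
ft_force: [1.0, -1.1, -0.2]
grip_width: -0.0001
```

Call:
step_arm(
  steps=[0,0,0,0.005,0,0,0,0,0,0,0.01,0,0,0],
)

```text
time_s: 5.45
position: [0.4557, -0.293, 0.0922]
tool_rot: [[0.615, 0.789, -0.0], [0.789, -0.615, -0.0], [-0.0, 0.0, -1.0]]
ft_force: [-0.1, -0.4, -0.1]
grip_width: -0.0
```

Call:
step_arm(
  steps=[0,0,0,0.01,0,0,0,0,0,0,0.02,0,0,0,0,0,0,0.03,0,0,0,0,0,0,0.04,0,0,0,0,0,0,0.045,0,0,0,0,0,0,0.045,0,0,0],
)

```text
time_s: 6.05
position: [0.4556, -0.2929, 0.0786]
tool_rot: [[0.615, 0.789, -0.0], [0.789, -0.615, 0.0], [0.0, -0.0, -1.0]]
ft_force: [-0.7, -0.5, 0.5]
grip_width: 0.0
```

```bash
python3 - <<'E'
from plan import *
rows(0,[(w(-.105,0,.077),52)])
p,d=imaging.get_image("side")
q=p[130:215,275:375].copy(); q=cv2.resize(q,None,fx=7,fy=7,interpolation=cv2.INTER_NEAREST); cv2.imwrite("pics/side4.png",q)
c=int(round(proj("side",env.observe()["position"])[0,0]))
for c in (c-4,c,c+4):
  for v in range(190,208,2):
    X=dep("side",[[c,v]],[d[v,c]])[0]; print(c,v,p[v,c],X.round(3))
E
```

```text
meas [ 0.4556 -0.2929  0.0786] box [-0.1262  0.0014] yaw 52.05 F [-0.7 -0.5  0.5] t 6.05
0 0.0707,0.0049,0.0052,-0.0006,-0.0001,0.0010
319 190 [135 128 124] [ 0.447 -0.3    0.116]
319 192 [136 129 125] [ 0.447 -0.303  0.112]
319 194 [133 126 122] [ 0.448 -0.3    0.107]
319 196 [132 126 121] [ 0.448 -0.299  0.102]
319 198 [132 125 121] [ 0.448 -0.299  0.097]
319 200 [123 116 114] [ 0.448 -0.3    0.093]
319 202 [238 229 231] [ 0.448 -0.287  0.082]
319 204 [164 137 133] [ 0.448 -0.235  0.05 ]
319 206 [116  79  64] [ 0.447 -0.159  0.005]
323 190 [125 117 115] [ 0.455 -0.302  0.117]
323 192 [118 111 109] [ 0.455 -0.306  0.114]
323 194 [114 108 106] [ 0.456 -0.305  0.11 ]
323 196 [112 107 103] [ 0.456 -0.306  0.106]
323 198 [112 106 103] [ 0.456 -0.304  0.1  ]
323 200 [119 113 110] [ 0.456 -0.302  0.094]
323 202 [133 126 124] [ 0.456 -0.288  0.083]
323 204 [156 147 148] [ 0.456 -0.294  0.081]
323 206 [125  96  89] [ 0.457 -0.238  0.047]
327 190 [55 51 49] [ 0.463 -0.309  0.12 ]
327 192 [57 53 51] [ 0.463 -0.306  0.115]
327 194 [57 51 51] [ 0.464 -0.308  0.111]
327 196 [57 52 51] [ 0.464 -0.306  0.106]
327 198 [56 52 51] [ 0.464 -0.304  0.1  ]
327 200 [132 124 123] [ 0.464 -0.293  0.09 ]
327 202 [174 163 164] [ 0.464 -0.288  0.083]
327 204 [174 165 166] [ 0.464 -0.296  0.082]
327 206 [168 158 159] [ 0.465 -0.301  0.081]
```

View pics/side4.png

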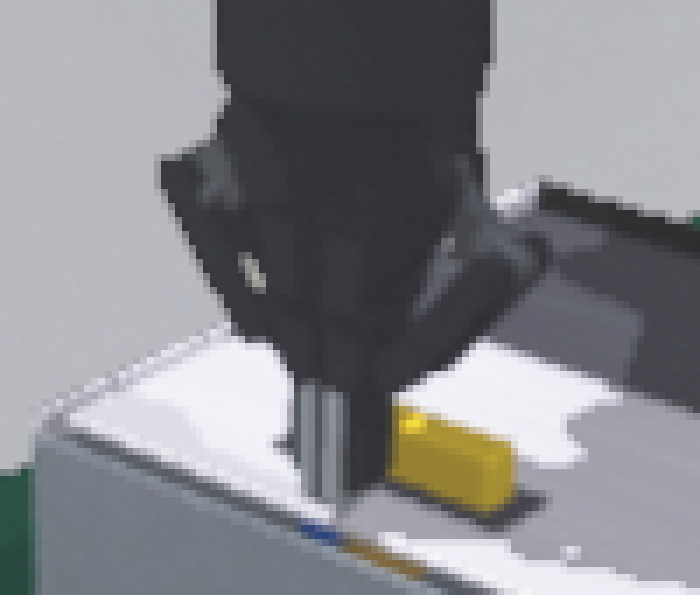

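Call:
step_arm(
  steps=[0,0.03,0.005,0.007,0,0,0,0,0.06,0.005,0.007,0,0,0,0,0.09,0.005,0.007,0,0,0,0,0.12,0.005,0.007,0,0,0,0,0.16,0.005,0.007,0,0,0,0,0.2,0.005,0.007,0,0,0,0,0.24,0.005,0.007,0,0,0,0,0.27,0.005,0.007,0,0,0,0,0.3,0.005,0.007,0,0,0,0,0.3,0.005,0.007,0,0,0],
)

```text
time_s: 7.1
position: [0.5128, -0.2218, 0.0767]
tool_rot: [[0.614, 0.789, 0.0], [0.789, -0.614, 0.001], [0.001, -0.0, -1.0]]
ft_force: [0.4, 0.1, 0.1]
grip_width: -0.0003
```

```bash
python3 - <<'E'
from plan import *
rows(0,[(w(.0035,0,.0765),52)])
p,d=imaging.get_image("side")
q=p[100:250,250:450].copy(); q=cv2.resize(q,None,fx=4,fy=4,interpolation=cv2.INTER_NEAREST); cv2.imwrite("pics/side5.png",q)
E
```

```text
meas [ 0.5128 -0.2218  0.0767] box [-0.0349  0.0002] yaw 52.12 F [0.4 0.1 0.1] t 7.1
0 0.1281,0.0009,0.0009,-0.0004,-0.0007,0.0026
```

View pics/side5.png

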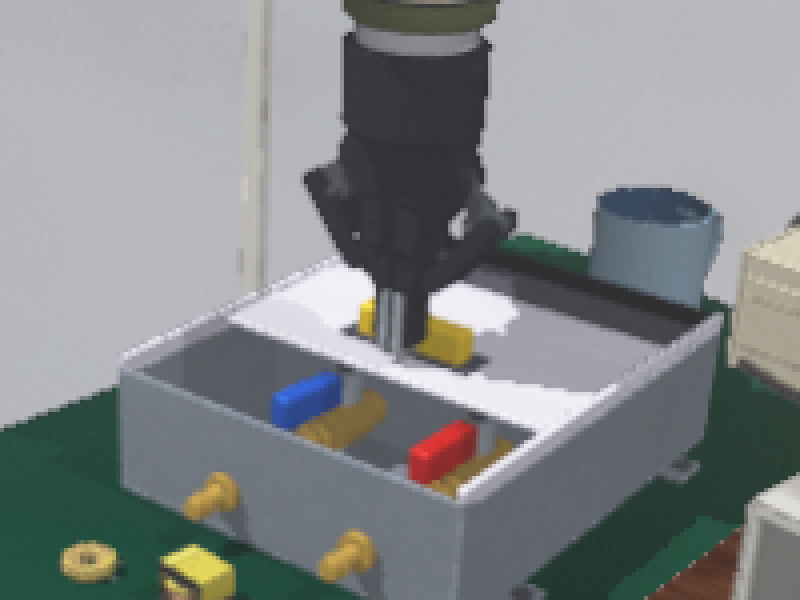

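Call:
step_arm(
  steps=[0,0.03,0,0,0,0,0,0,0.06,0,0,0,0,0,0,0.08,0,0,0,0,0,0,0.1,0,0,0,0,0,0,0.11,0,0,0,0,0,0,0.12,0,0,0,0,0,0,0.12,0,0,0,0,0],
)

```text
time_s: 7.85
position: [0.5346, -0.1942, 0.0767]
tool_rot: [[0.615, 0.789, 0.0], [0.789, -0.615, 0.0], [0.0, 0.0, -1.0]]
ft_force: [-0.2, 0.6, -0.0]
grip_width: 0.0002
```

Call:
step_arm(
  steps=[0,0.005,0,0,0,0,0,0,0.01,0,0,0,0,0],
)

```text
time_s: 8.05
position: [0.5361, -0.1923, 0.0768]
tool_rot: [[0.615, 0.788, -0.0], [0.788, -0.615, -0.0], [-0.0, -0.0, -1.0]]
ft_force: [-0.7, -1.3, 0.3]
grip_width: 0.0002
```

Call:
step_arm(
  steps=[0,0.005,0,0,0,0,0],
)

```text
time_s: 8.15
position: [0.5371, -0.1911, 0.0768]
tool_rot: [[0.615, 0.788, -0.0], [0.788, -0.615, -0.0], [-0.0, 0.0, -1.0]]
ft_force: [-1.0, -1.5, 0.7]
grip_width: -0.0
```

Call:
step_arm(
  steps=[0,0.005,0,0,0,0,0],
)

```text
time_s: 8.25
position: [0.5381, -0.1899, 0.0767]
tool_rot: [[0.615, 0.788, -0.0], [0.788, -0.615, -0.0], [-0.0, 0.0, -1.0]]
ft_force: [-1.7, -1.7, 0.2]
grip_width: 0.0001
```

Call:
step_arm(
  steps=[0,0.005,0,0,0,0,0],
)

```text
time_s: 8.35
position: [0.539, -0.1886, 0.0768]
tool_rot: [[0.615, 0.788, 0.0], [0.788, -0.615, -0.0], [0.0, 0.0, -1.0]]
ft_force: [-1.2, -0.6, 0.5]
grip_width: 0.0001
```

Call:
step_arm(
  steps=[0,0.005,0,0,0,0,0],
)

```text
time_s: 8.45
position: [0.5391, -0.1885, 0.0767]
tool_rot: [[0.615, 0.789, -0.002], [0.789, -0.615, -0.002], [-0.003, -0.0, -1.0]]
ft_force: [-9.3, -11.1, 2.5]
grip_width: -0.0003
```

Call:
step_arm(
  steps=[0,0.005,0,0,0,0,0],
)

```text
time_s: 8.55
position: [0.5392, -0.1885, 0.0768]
tool_rot: [[0.615, 0.789, -0.004], [0.789, -0.615, -0.004], [-0.006, -0.001, -1.0]]
ft_force: [-15.4, -17.2, 4.2]
grip_width: 0.0001
```

```bash
python3 - <<'E'
from plan import *
rows(0,[(w(.0035,0,.0765),52)])
E
```

```text
meas [ 0.5392 -0.1885  0.0768] box [ 0.0075 -0.0001] yaw 52.07 F [-15.4 -17.2   4.2] t 8.55
0 -0.0134,-0.0003,0.0010,-0.0009,0.0076,0.0015
```

Call:
step_arm(
  steps=[0,-0.03,0,0,0,0,0,0,-0.08,0,0,0,0,0,0,-0.08,0,-0.1,0,0,0,0,-0.08,0,-0.25,0,0,0,0,-0.08,0,-0.35,0,0,0,0,-0.08,0,-0.35,0,0,0,0,-0.08,0,-0.35,0,0,0],
)

```text
time_s: 9.25
position: [0.5258, -0.2054, 0.1817]
tool_rot: [[0.615, 0.788, 0.001], [0.788, -0.615, -0.0], [0.0, 0.0, -1.0]]
ft_force: [-0.3, 0.7, -0.6]
grip_width: -0.0001
```

```bash
python3 - <<'E'
from plan import *
rows(0,[(np.array([.43,.08,.18]),94)])
E
```

```text
meas [ 0.5258 -0.2054  0.1817] box [-0.0141  0.    ] yaw 52.04 F [-0.3  0.7 -0.6] t 9.25
0 0.5537,-0.8369,0.0055,0.0008,-0.0002,-0.9325
```

Call:
step_arm(
  steps=[0,0.55,-0.84,0,0,0,-0.93,0,0.55,-0.84,0,0,0,-0.93,0,0.55,-0.84,0,0,0,-0.93,0,0.55,-0.84,0,0,0,-0.93,0,0.55,-0.84,0,0,0,-0.93,0,0.55,-0.84,0,0,0,-0.93,0,0.55,-0.84,0,0,0,-0.93,0,0.55,-0.84,0,0,0,-0.93],
)

```text
time_s: 10.05
position: [0.4281, 0.0805, 0.1808]
tool_rot: [[-0.07, 0.998, -0.002], [0.998, 0.07, 0.0], [0.0, -0.002, -1.0]]
ft_force: [-0.1, -0.0, 0.7]
grip_width: 0.0002
```

```bash
python3 - <<'E'
from plan import *
rows(0,[(np.array([.43,.08,.18]),94)])
p,d=imaging.get_image("top"); cv2.imwrite("pics/top6f.png",p); np.save("pics/top6.npy",d)
cv2.imwrite("pics/top6.png",cv2.resize(p[110:270,220:380],None,fx=3.75,fy=3.75,interpolation=cv2.INTER_CUBIC))
p,d=imaging.get_image("side"); np.save("pics/side6.npy",d)
cv2.imwrite("pics/side6.png",cv2.resize(p[145:265,270:440],None,fx=4.5,fy=4.5,interpolation=cv2.INTER_CUBIC))
for n in ("top","side"):
  for t in ("ridge","red_lever","red_valve","blue_tip"):
    for r in imaging.pinpoint(n,t)[:1]:
        print(n,t,np.round(r["pixel"],1),round(r["score"],2), inbox(atz(n,[r["pixel"]],{"ridge":.082,"red_lever":0,"red_valve":0,"blue_tip":.064}[t])[0]).round(4))
E
```

```text
meas [0.4281 0.0805 0.1808] box [0.1511 0.2531] yaw 94.02 F [-0.1 -0.   0.7] t 10.05
0 -0.0022,0.0062,0.0027,-0.0023,-0.0003,0.0005
top ridge [255.2 165.6] 0.92 [0.0195 0.0022]
top red_lever [253.4 165.7] 0.57 [0.0392 0.0013]
top red_valve [293.4 162.2] 0.68 [-0.0269 -0.0592]
top blue_tip [286.1 212.8] 0.79 [-0.0877  0.0404]
side ridge [361.4 184.1] 0.95 [ 0.0069 -0.0052]
side red_valve [368.  228.9] 0.8 [-0.0309 -0.0551]
side blue_tip [317.9 201.3] 0.79 [-0.0981  0.0366]
```

View pics/top6.png

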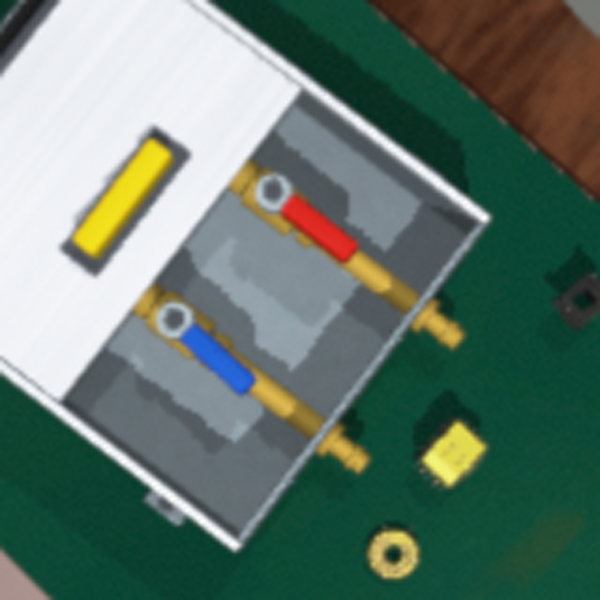

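View pics/side6.png

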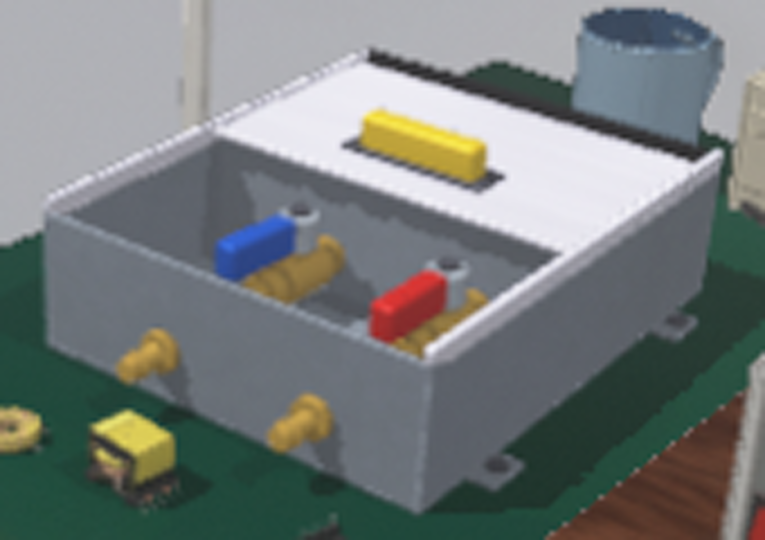

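```bash
python3 - <<'E'
from plan import *
f=lambda q,z:inbox(atz("top",[np.array(q)/3.75+[220,110]],z)[0]).round(4)
g=lambda q,z:inbox(atz("side",[np.array(q)/4.5+[270,145]],z)[0]).round(4)
print("red pivot",f((273,191),.066),g((451,263),.066),"red end mid",f((350,252),.064),"red corners",f((357,242),.064),f((344,262),.064),f((293,197),.064),f((282,213),.064))
print("red side end",g((375,305),.064),g((394,312),.064),"far",g((440,276),.064))
print("blue pivot",f((173,320),.066),"end",f((247,384),.064))
print("ridge",f((122,198),.102))
for n,q in (("near edge of bay wall L",(237,549)),("R",(490,218))): print(n,f(q,.084))
E
```

```text
red pivot [-0.0332 -0.0536] [-0.034  -0.0568] red end mid [-0.0875 -0.0527] red corners [-0.0872 -0.0595] [-0.0883 -0.0463] [-0.0437 -0.0579] [-0.0444 -0.0471]
red side end [-0.0898 -0.0513] [-0.0895 -0.0617] far [-0.0455 -0.0582]
blue pivot [-0.0331  0.0367] end [-0.0868  0.04  ]
ridge [0.0231 0.0019]
near edge of bay wall L [-0.138   0.1136]
R [-0.1382 -0.1118]
```

```bash
python3 - <<'E'
from plan import *
print(w(-.075,-.084,.18))
rows(0,[(np.array([.48,-.13,.18]),136)])
E
```

```text
[ 0.55447586 -0.3051597   0.18      ]
meas [0.4289 0.0795 0.1817] box [0.1508 0.2518] yaw 93.86 F [ 0.3 -0.1  0.2] t 10.55
0 -0.7082,0.1229,0.0055,-0.0001,-0.0001,-0.9365
```

Call:
step_arm(
  steps=[0,-0.7,0.12,0,0,0,-0.93,0,-0.7,0.12,0,0,0,-0.93,0,-0.7,0.12,0,0,0,-0.93,0,-0.7,0.12,0,0,0,-0.93,0,-0.7,0.12,0,0,0,-0.93,0,-0.7,0.12,0,0,0,-0.93,0,-0.7,0.12,0,0,0,-0.93],
)

```text
time_s: 11.25
position: [0.4789, -0.1281, 0.1814]
tool_rot: [[-0.715, 0.699, -0.0], [0.699, 0.715, 0.0], [0.001, -0.0, -1.0]]
ft_force: [0.4, 0.9, -0.2]
grip_width: 0.0
```

```bash
python3 - <<'E'
from plan import *
rows(0,[(w(-.075,-.084,.18),142),(w(-.075,-.084,.11),142)])
E
```

```text
meas [ 0.4789 -0.1281  0.1814] box [0.018  0.0845] yaw 135.66 F [ 0.4  0.9 -0.2] t 11.25
0 -0.5925,-0.2460,0.0044,-0.0001,-0.0008,-0.1410
0 -0.5927,-0.2460,0.2377,-0.0001,-0.0008,-0.1410
```

Call:
step_arm(
  steps=[0,-0.59,-0.246,0,0,0,-0.14,0,-0.59,-0.246,0,0,0,-0.14,0,-0.59,-0.246,0,0,0,-0.14,0,-0.59,-0.246,0,0,0,-0.14,0,-0.59,-0.246,0.1,0,0,-0.14,0,-0.59,-0.246,0.2,0,0,-0.14,0,-0.59,-0.246,0.24,0,0,-0.14,0,-0.59,-0.246,0.24,0,0,-0.14],
)

```text
time_s: 12.05
position: [0.5539, -0.3024, 0.1085]
tool_rot: [[-0.788, 0.615, -0.002], [0.615, 0.788, 0.002], [0.003, 0.0, -1.0]]
ft_force: [1.0, -0.0, -0.4]
grip_width: 0.0003
```

```bash
python3 - <<'E'
from plan import *
rows(0,[(w(-.075,-.084,.07),142),(w(-.075,-.084,.037),142)])
p,d=imaging.get_image("side")
cv2.imwrite("pics/side7.png",cv2.resize(p[110:250,280:440],None,fx=4.5,fy=4.5,interpolation=cv2.INTER_CUBIC))
c=int(round(proj("side",env.observe()["position"])[0,0]));print(c)
for v in range(180,232,3):
    X=dep("side",[[c,v]],[d[v,c]])[0]; print(v,p[v,c],X.round(3),inbox(X).round(3))
E
```

```text
meas [ 0.5539 -0.3024  0.1085] box [-0.0732 -0.0819] yaw 142.05 F [ 1.  -0.  -0.4] t 12.05
0 -0.0075,-0.0060,0.1282,0.0001,-0.0041,0.0010
0 -0.0078,-0.0060,0.2382,0.0001,-0.0041,0.0010
372
180 [56 52 52] [ 0.55  -0.317  0.148] [-0.087 -0.087]
183 [57 52 53] [ 0.55  -0.314  0.141] [-0.084 -0.086]
186 [58 53 53] [ 0.551 -0.314  0.134] [-0.084 -0.087]
189 [57 51 51] [ 0.552 -0.313  0.127] [-0.083 -0.087]
192 [180 169 169] [ 0.563 -0.23   0.081] [-0.011 -0.045]
195 [103  95  91] [ 0.565 -0.22   0.069] [-0.001 -0.04 ]
198 [103  95  91] [ 0.566 -0.22   0.061] [-0.   -0.04]
201 [130 121 115] [ 0.567 -0.218  0.053] [ 0.002 -0.04 ]
204 [140 131 125] [ 0.563 -0.251  0.062] [-0.027 -0.057]
207 [143 135 129] [ 0.562 -0.261  0.06 ] [-0.036 -0.063]
210 [134 126 120] [ 0.563 -0.259  0.052] [-0.034 -0.063]
213 [ 97 121 135] [ 0.565 -0.25   0.039] [-0.025 -0.058]
216 [141 165 182] [ 0.565 -0.257  0.036] [-0.031 -0.062]
219 [191 180 182] [ 0.551 -0.353  0.082] [-0.115 -0.111]
222 [161 152 152] [ 0.552 -0.354  0.076] [-0.115 -0.112]
225 [109 100  95] [ 0.553 -0.35   0.067] [-0.111 -0.11 ]
228 [110 101  96] [ 0.553 -0.351  0.061] [-0.112 -0.111]
231 [110 101  96] [ 0.554 -0.35   0.054] [-0.111 -0.111]
```

View pics/side7.png

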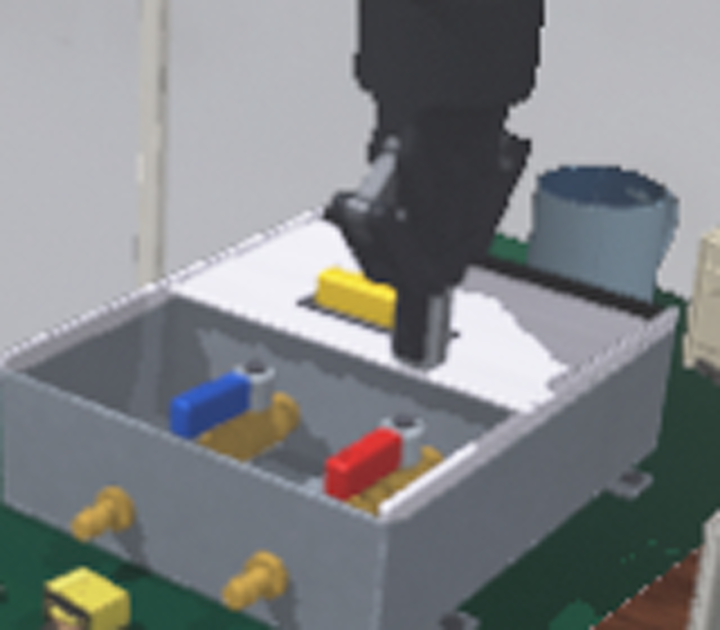

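Call:
step_arm(
  steps=[0,-0.008,-0.006,0.04,0,0,0,0,-0.008,-0.006,0.08,0,0,0,0,-0.008,-0.006,0.12,0,0,0,0,-0.008,-0.006,0.15,0,0,0,0,-0.008,-0.006,0.17,0,0,0,0,-0.008,-0.006,0.17,0,0,0],
)

```text
time_s: 12.7
position: [0.5548, -0.3062, 0.0577]
tool_rot: [[-0.789, 0.615, -0.001], [0.615, 0.789, 0.001], [0.002, 0.0, -1.0]]
ft_force: [0.1, -0.4, 0.6]
grip_width: -0.0003
```

```bash
python3 - <<'E'
from plan import *
rows(0,[(w(-.075,-.084,.037),142)])
p,d=imaging.get_image("side")
cv2.imwrite("pics/side8.png",cv2.resize(p[110:250,280:440],None,fx=4.5,fy=4.5,interpolation=cv2.INTER_CUBIC))
E
```

```text
meas [ 0.5548 -0.3062  0.0577] box [-0.0756 -0.0849] yaw 142.05 F [ 0.1 -0.4  0.6] t 12.7
0 0.0027,0.0021,0.0690,0.0000,-0.0022,0.0010
```

View pics/side8.png

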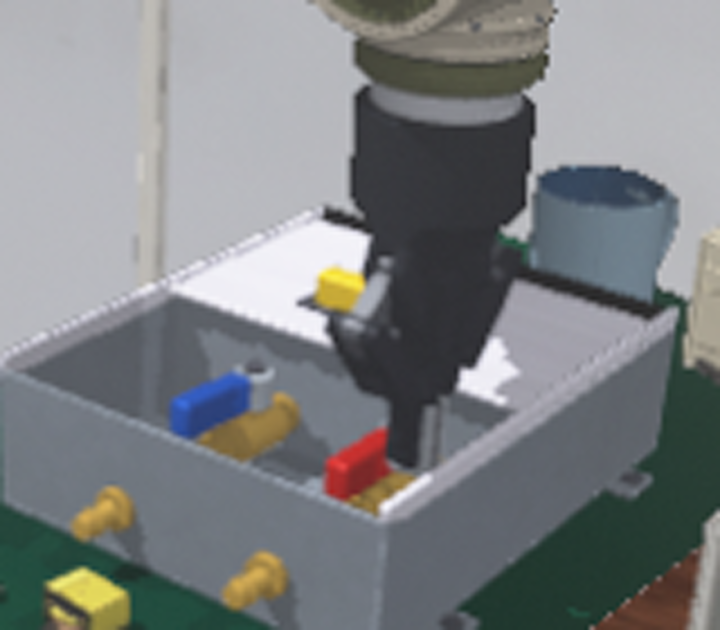

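Call:
step_arm(
  steps=[0,0,0,0.02,0,0,0,0,0,0,0.04,0,0,0,0,0,0,0.055,0,0,0,0,0,0,0.066,0,0,0,0,0,0,0.066,0,0,0],
)

```text
time_s: 13.25
position: [0.5549, -0.3063, 0.0383]
tool_rot: [[-0.789, 0.615, -0.001], [0.615, 0.789, 0.001], [0.001, 0.0, -1.0]]
ft_force: [0.8, -0.5, -0.1]
grip_width: 0.0002
```

```bash
python3 - <<'E'
from plan import *
def lev(deg,h,r=.040,z=.038):
    a=np.radians(deg);u=np.array([-np.cos(a),np.sin(a)]);t=np.array([np.sin(a),np.cos(a)])
    q=np.array([-.0345,-.055])+r*u-(.007+h)*t; return (w(q[0],q[1],z),142-deg)
rows(0,[lev(0,.012)]+[lev(x,.007) for x in (0,5,10,15,20,25,30,35,40)])
p,d=imaging.get_image("side")
cv2.imwrite("pics/side9.png",cv2.resize(p[110:250,280:440],None,fx=4.5,fy=4.5,interpolation=cv2.INTER_CUBIC))
E
```

```text
meas [ 0.5549 -0.3063  0.0383] box [-0.0757 -0.085 ] yaw 142.05 F [ 0.8 -0.5 -0.1] t 13.25
0 0.0367,0.0039,0.0011,0.0000,-0.0013,0.0010
0 0.0534,0.0039,0.0012,0.0000,-0.0013,0.0010
0 0.0652,0.0003,0.0012,-0.0000,-0.0013,0.1121
0 0.0772,-0.0022,0.0012,-0.0001,-0.0013,0.2233
0 0.0895,-0.0036,0.0012,-0.0001,-0.0013,0.3344
0 0.1018,-0.0040,0.0012,-0.0002,-0.0013,0.4455
0 0.1141,-0.0033,0.0012,-0.0002,-0.0012,0.5566
0 0.1263,-0.0015,0.0012,-0.0003,-0.0012,0.6677
0 0.1383,0.0013,0.0012,-0.0003,-0.0012,0.7788
0 0.1500,0.0052,0.0013,-0.0004,-0.0012,0.8899
```

View pics/side9.png

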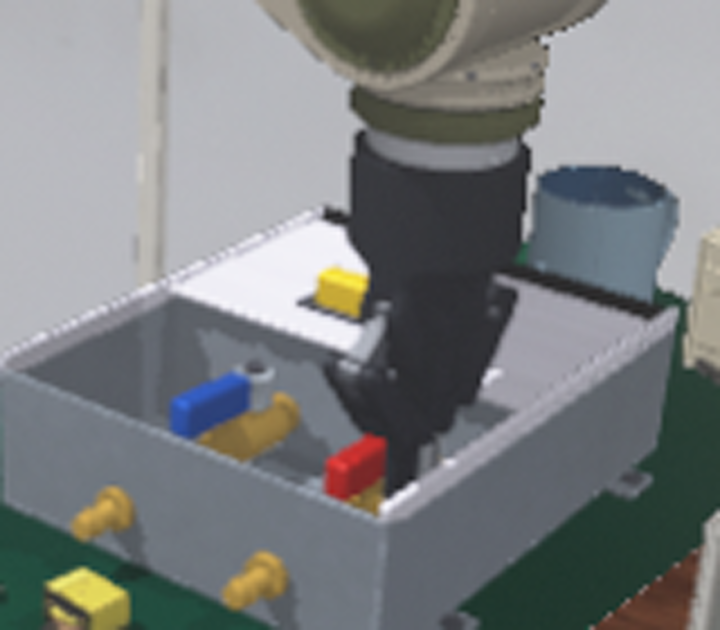

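Call:
step_arm(
  steps=[0,0.025,0.004,0,0,0,0,0,0.053,0.004,0,0,0,0,0,0.065,0,0,0,0,0.112,0,0.077,-0.002,0,0,0,0.223,0,0.09,-0.004,0,0,0,0.334,0,0.102,-0.004,0,0,0,0.445,0,0.114,-0.003,0,0,0,0.556,0,0.126,-0.001,0,0,0,0.668,0,0.138,0.001,0,0,0,0.779,0,0.15,0.005,0,0,0,0.89],
)

```text
time_s: 14.3
position: [0.5199, -0.2779, 0.0395]
tool_rot: [[-0.204, 0.979, 0.0], [0.979, 0.204, -0.002], [-0.002, -0.0, -1.0]]
ft_force: [-2.6, -3.2, 0.6]
grip_width: -0.0002
```

```bash
cat >> plan.py <<'E'
def lev(deg,h,r=.040,z=.038):
    a=np.radians(deg);u=np.array([-np.cos(a),np.sin(a)]);t=np.array([np.sin(a),np.cos(a)])
    q=np.array([-.0345,-.055])+r*u-(.007+h)*t; return (w(q[0],q[1],z),142-deg)
E
python3 - <<'E'
from plan import *
rows(0,[lev(x,.007) for x in (45,50,55,60,65,70,75,80,85,90)])
p,d=imaging.get_image("side")
cv2.imwrite("pics/side10.png",cv2.resize(p[110:250,280:440],None,fx=4.5,fy=4.5,interpolation=cv2.INTER_CUBIC))
E
```

```text
meas [ 0.5199 -0.2779  0.0395] box [-0.0749 -0.04  ] yaw 101.8 F [-2.6 -3.2  0.6] t 14.3
0 0.0132,-0.0017,0.0048,-0.0001,0.0023,0.1066
0 0.0253,-0.0042,0.0048,-0.0000,0.0023,0.2177
0 0.0375,-0.0057,0.0048,0.0001,0.0023,0.3288
0 0.0498,-0.0062,0.0048,0.0002,0.0023,0.4399
0 0.0621,-0.0055,0.0047,0.0003,0.0023,0.5510
0 0.0743,-0.0038,0.0047,0.0004,0.0022,0.6621
0 0.0864,-0.0010,0.0047,0.0005,0.0022,0.7732
0 0.0981,0.0028,0.0047,0.0006,0.0022,0.8844
0 0.1094,0.0076,0.0047,0.0007,0.0022,0.9955
0 0.1203,0.0134,0.0046,0.0008,0.0022,1.1066
```

View pics/side10.png

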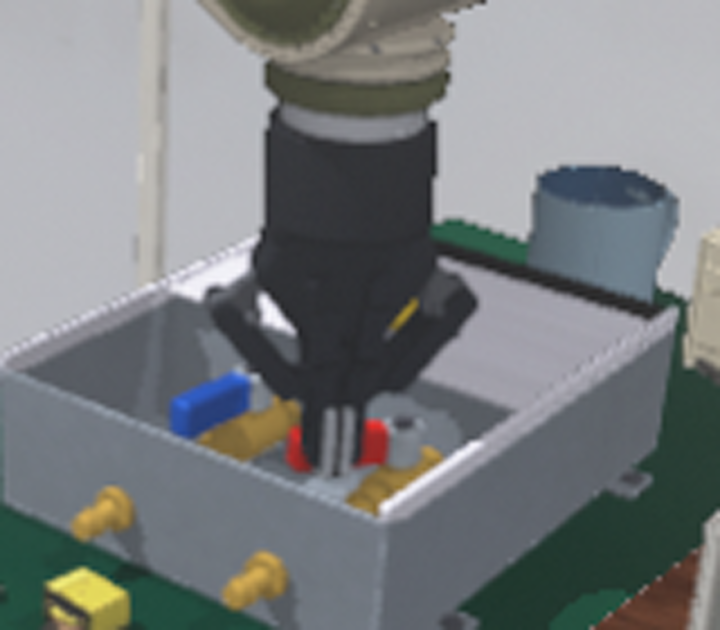

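Lever (crop 340,440) follows the fingertips, now near 40–45°. I continue along the arc.

Call:
step_arm(
  steps=[0,0.013,-0.002,0.003,0,0,0.107,0,0.025,-0.004,0.003,0,0,0.218,0,0.038,-0.006,0.003,0,0,0.329,0,0.05,-0.006,0.003,0,0,0.44,0,0.062,-0.006,0.003,0,0,0.551,0,0.074,-0.004,0.003,0,0,0.662,0,0.086,-0.001,0.003,0,0,0.773,0,0.098,0.003,0.003,0,0,0.884,0,0.098,0.003,0.003,0,0,0.884],
)

```text
time_s: 15.25
position: [0.5144, -0.2481, 0.0382]
tool_rot: [[0.465, 0.885, -0.001], [0.885, -0.465, 0.0], [-0.0, -0.001, -1.0]]
ft_force: [-1.7, -1.4, -0.1]
grip_width: -0.0
```

```bash
python3 - <<'E'
from plan import *
rows(0,[lev(x,.007) for x in (82,84,86,88,90)])
p,d=imaging.get_image("side")
cv2.imwrite("pics/side11.png",cv2.resize(p[110:250,280:440],None,fx=4.5,fy=4.5,interpolation=cv2.INTER_CUBIC))
E
```

```text
meas [ 0.5144 -0.2481  0.0382] box [-0.0547 -0.0173] yaw 62.28 F [-1.7 -1.4 -0.1] t 15.25
0 0.0025,0.0005,0.0006,-0.0015,0.0005,0.0506
0 0.0072,-0.0008,0.0006,-0.0015,0.0005,0.0951
0 0.0120,-0.0020,0.0006,-0.0015,0.0005,0.1395
0 0.0168,-0.0031,0.0006,-0.0015,0.0005,0.1839
0 0.0217,-0.0039,0.0006,-0.0015,0.0006,0.2284
```

View pics/side11.png

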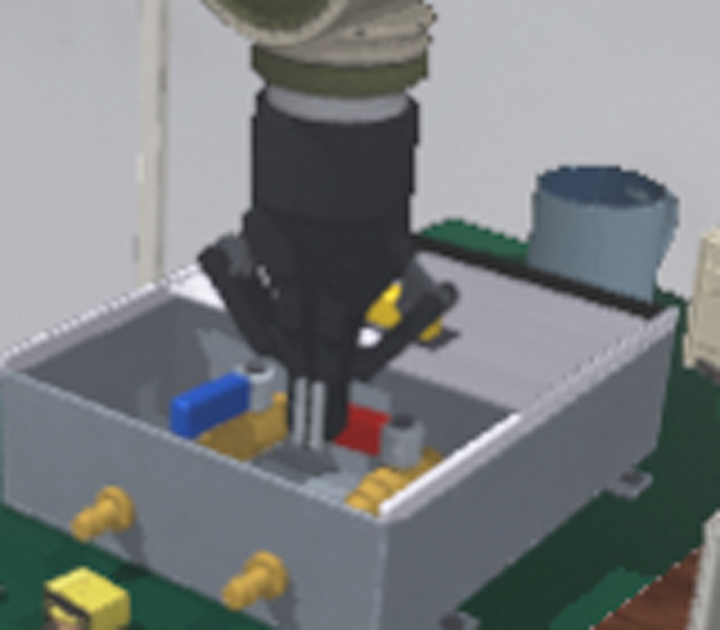

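Call:
step_arm(
  steps=[0,0.0025,0.0005,0,0,0,0.05,0,0.007,-0.001,0,0,0,0.095,0,0.012,-0.002,0,0,0,0.14,0,0.017,-0.003,0,0,0,0.184,0,0.017,-0.003,0,0,0,0.184],
)

```text
time_s: 15.8
position: [0.5163, -0.2435, 0.038]
tool_rot: [[0.587, 0.81, -0.001], [0.81, -0.587, 0.0], [-0.0, -0.001, -1.0]]
ft_force: [-4.2, -0.8, 0.5]
grip_width: 0.0002
```

Call:
step_arm(
  steps=[0,0.005,0,0,0,0,0.04],
)

```text
time_s: 15.9
position: [0.517, -0.2426, 0.0379]
tool_rot: [[0.612, 0.791, -0.002], [0.791, -0.612, 0.0], [-0.001, -0.001, -1.0]]
ft_force: [-10.1, -4.7, 2.0]
grip_width: 0.0001
```

Call:
step_arm(
  steps=[0,0.005,0,0,0,0,0],
)

```text
time_s: 16.0
position: [0.5171, -0.2424, 0.038]
tool_rot: [[0.611, 0.791, -0.003], [0.791, -0.611, -0.002], [-0.003, -0.002, -1.0]]
ft_force: [-14.2, -10.7, 2.2]
grip_width: -0.0002
```

Call:
step_arm(
  steps=[0,0.005,0,0,0,0,0,0,0.005,0,0,0,0,0],
)

```text
time_s: 16.2
position: [0.5172, -0.2423, 0.038]
tool_rot: [[0.611, 0.792, -0.005], [0.792, -0.611, -0.003], [-0.006, -0.002, -1.0]]
ft_force: [-15.3, -12.3, 3.8]
grip_width: 0.0001
```

Call:
step_arm(
  steps=[0,-0.02,0,0,0,0,0,0,-0.07,0,0,0,0,0,0,-0.07,0,-0.1,0,0,0,0,-0.07,0,-0.25,0,0,0,0,-0.07,0,-0.4,0,0,0,0,-0.07,0,-0.5,0,0,0,0,-0.07,0,-0.5,0,0,0],
)

```text
time_s: 16.9
position: [0.508, -0.2581, 0.1926]
tool_rot: [[0.612, 0.79, 0.008], [0.791, -0.612, -0.005], [0.001, 0.01, -1.0]]
ft_force: [0.8, -0.5, -0.8]
grip_width: -0.0001
```

```bash
python3 - <<'E'
from plan import *
rows(0,[(np.array([.43,.08,.19]),94)])
E
```

```text
meas [ 0.508  -0.2581  0.1926] box [-0.0665 -0.0185] yaw 52.23 F [ 0.8 -0.5 -0.8] t 16.9
0 0.7317,-0.8960,0.0007,0.0118,0.0038,-0.9281
```

Call:
step_arm(
  steps=[0,0.73,-0.9,0,0,0,-0.93,0,0.73,-0.9,0,0,0,-0.93,0,0.73,-0.9,0,0,0,-0.93,0,0.73,-0.9,0,0,0,-0.93,0,0.73,-0.9,0,0,0,-0.93,0,0.73,-0.9,0,0,0,-0.93,0,0.73,-0.9,0,0,0,-0.93,0,0.73,-0.9,0,0,0,-0.93,0,0.73,-0.9,0,0,0,-0.93],
)

```text
time_s: 17.8
position: [0.4277, 0.0824, 0.1876]
tool_rot: [[-0.073, 0.997, -0.0], [0.997, 0.073, 0.0], [0.0, -0.0, -1.0]]
ft_force: [-0.9, -0.2, 0.3]
grip_width: 0.0002
```

```bash
python3 - <<'E'
from plan import *
p,d=imaging.get_image("top")
cv2.imwrite("pics/top12.png",cv2.resize(p[110:270,220:380],None,fx=3.75,fy=3.75,interpolation=cv2.INTER_CUBIC))
p,d=imaging.get_image("side")
cv2.imwrite("pics/side12.png",cv2.resize(p[145:265,270:440],None,fx=4.5,fy=4.5,interpolation=cv2.INTER_CUBIC))
E
```

```text
(no output)
```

View pics/top12.png

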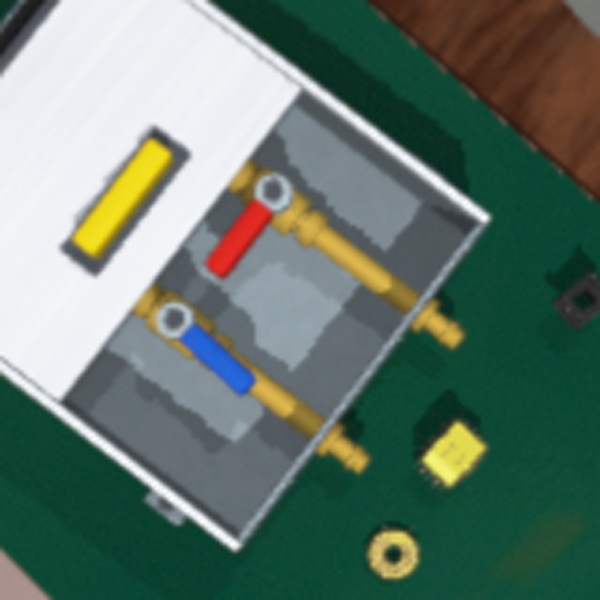

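View pics/side12.png

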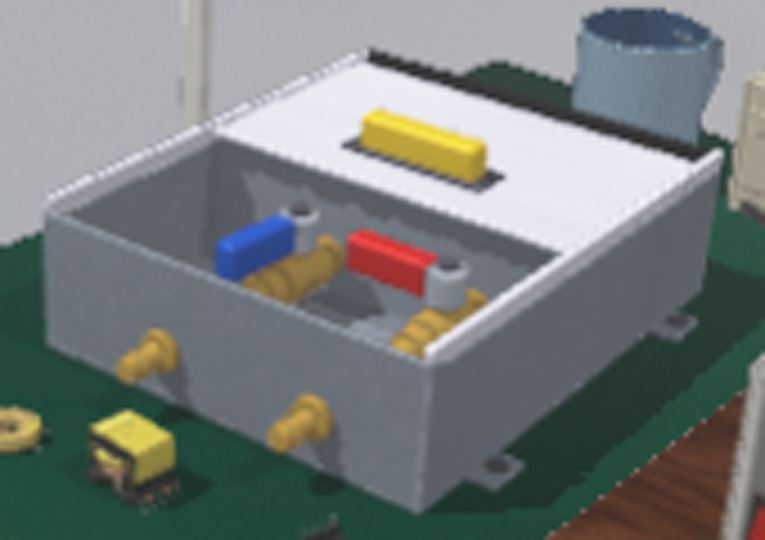

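```bash
python3 - <<'E'
from plan import *
p,d=imaging.get_image("top")
b_,g_,r_=[p[:,:,i].astype(int) for i in range(3)]
for nm,m,z in (("red",(r_>130)&(g_<90)&(b_<90),.064),("yellow",(r_>180)&(g_>160)&(b_<90),.102),("blue",(b_>130)&(r_<90),.064)):
    k=np.zeros_like(m);k[130:225,230:330]=m[130:225,230:330]
    ij=np.argwhere(k); P=np.array([inbox(x) for x in atz("top",ij[:,::-1],z)])
    c=P.mean(0);u=np.linalg.svd(P-c)[2][0]; print(nm,len(P),c.round(4),"axis deg",np.degrees(np.arctan2(u[1],u[0])).round(1))
print(env.observe()["ft_force"])
E
```

```text
red 159 [-0.033  -0.0215] axis deg 90.3
yellow 411 [-0.0175 -0.0089] axis deg -165.6
blue 141 [-0.0649  0.0388] axis deg 175.2
[ 0.36615904 -0.80186492 -0.76819573]
```

```bash
python3 - <<'E'
from rig import close_job
print(close_job())
E
```

```text
the job is handed in; nothing more can be done
None
```

I opened the cover fully and turned the red handle fully shut, in that order, then handed the job in at about 18 s with the arm clear. All the pushing was done with the closed fingertips; nothing was pinched.

**Cover:** I pushed it by the yellow ridge until it stopped moving and the force rose to about 23 N. The last top picture shows it still open, with the ridge unmoved since I measured it at about +23 mm in the box frame (22.5 mm expected).

**Red handle:** I pushed it clockwise until it stopped moving and the force reached about 20 N. In the last top picture its axis lies at 90.3° in the box frame, which is shut.

**Blue handle and loose parts:** The blue handle looks unmoved: about 3.5° before from hand-picked points, and 4.8° after from a colour fit. That difference is within measuring error, and it sits at the same pixels in both pictures. The transformer, toroid and bobbin show no shift in the pictures where they are visible.

**Checks that failed or disagreed:**
- **Fingertip height:** The shut fingertips stood about 14 mm above the reported TCP height, not 17 mm below it as the text says. I found this with the side camera's depth and checked it with a slow descent that showed no contact. I used the camera's value from then on.
- **Ridge check:** The final colour fit for the yellow ridge was spoiled by other yellow or brass pixels, so I judged the cover from the pictures and the stop force.

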